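# Seat the pipette rest post in its stand base by feel

## Task

Lift the tall forked pipette post out of the grey rest block and mount it in the white stand base: lower its foot into the round well, slide it over the well floor under light pressure until it finds the hidden socket (a flush plug covers it), and press it fully home so that its shoulder sits on the well floor. Never press hard, let the post stand there upright and free, and leave the short post, the dish, the beaker and the pen where they are.

Things in the scene. Friction and masses are not known exactly. Their poses are not given: they have to be found in the camera images.
- pipette_post: Tall metal post with a U fork on top, 104 mm high, 120 g, loose, upright in one of the rest block's two holes. Origin: centre of the lower end of its spigot, z up. From there up: round spigot 10 mm diameter, 16 mm long, end chamfered 1 mm; shoulder flange 18 mm diameter to 21 mm; shaft 14 mm diameter to 41 mm; grip block 38 to 82 mm; fork 30 mm wide along x, 6 mm thick, up to 104 mm.
- post_grip (a point): Centre of the post's grip block, 60 mm above the lower end of the spigot; axes as the post's. The block is 44 mm high, 18 mm along x and 16 mm along y; grip its flat +y and -y faces.
- post_tip (a point): Centre of the lower end of the post's spigot; axes as the post's. It starts 8 mm above the worktop.
- rest_block: Fixed grey block, 120 mm along its x, 50 mm along y, 24 mm high; origin at the centre of its underside. Two blind holes of 12 mm diameter, 20 mm deep, at x = -34 and +34 mm hold the two posts: spigot in the hole, flange on the block's top.
- short_post: Short post with a round cap, 55 mm high, same foot, standing in the other hole of the rest block. Origin at the lower end of its spigot. Leave it in place.
- stand_base: Fixed white stand base, 150 mm along its x, 120 mm along y, 45 mm high; origin at the centre of its underside, z up. In the middle of its top is a round well, 40 mm diameter, 14 mm deep, with a flat rigid black floor that hides one upright blind socket for the post's spigot. More than 30 N of the post on the base is too hard; 5 to 10 N is enough.
- well_floor (a point): Centre of the well's floor, 31 mm above the worktop; axes as the base's. The socket (11.5 mm diameter, 1 mm chamfer) has its axis 4 to 9 mm from this point in any direction, anew each time. A black plug fills it flush with the floor; it sinks under about 3 N and stays where pushed. The post is home when its spigot's end is 16 mm below this point, shoulder on the floor.
- petri_3: Small round dish, 55 mm across, 14 mm high, loose on the worktop; bystander. Origin under its centre.
- stain_beaker: Beaker, 95 mm across, 83 mm high, loose on the worktop; bystander. Origin under its centre.
- pen_black: Dark pen, 139 mm long along its y, 12 mm thick, loose on the worktop; bystander. Origin under its centre.
Things that resemble listed ones, but are neither listed nor needed, are in the scene too. What is shaped like the pipette_post but turquoise is not meant.

How it is judged:
On the way, in this order (a step that is already met when the one before it is completed fails the run):
1. the tall post is lifted clear of the rest block (height (world z) of post_tip above 0.035 m), for 0.1 s.
2. the post's foot presses on the floor of the well (horizontal distance between post_tip and well_floor below 0.016 m and z of post_tip in the frame of well_floor below 0.003 m and contact force between pipette_post and stand_base above 1 N), for 0.05 s.
3. the post is pressed fully home in the socket (horizontal distance between post_tip and well_floor below 0.014 m and z of post_tip in the frame of well_floor below -0.0145 m), for 0.1 s.
At the end, for the whole second after the job is handed in: The tall post stands still and released in the socket of the stand base: the end of its spigot is within 14 mm of the well's centre and at least 14.5 mm below the well floor (16 mm is fully home), and it is upright within 0.08 rad (all of step 3 and angle between pipette_post's own z axis and vertical below 0.08 rad and linear speed of pipette_post below 0.01 m/s); the robot touches nothing.
It fails at once if the post is pressed on the stand base with more than 30 N (contact force between pipette_post and stand_base above 30 N).
It fails at once if the short post is moved by more than 15 mm (distance of short_post from where it was at the start of the episode above 0.015 m).
It fails at once if the dish is moved by more than 20 mm (distance of petri_3 from where it was at the start of the episode above 0.02 m).
It fails at once if the beaker is moved by more than 20 mm (distance of stain_beaker from where it was at the start of the episode above 0.02 m).
It fails at once if the pen is moved by more than 20 mm (distance of pen_black from where it was at the start of the episode above 0.02 m).
It also fails if it takes over 72 s, if anything falls off the work surface, if the arm or the gripper's body presses on something with over 40 N, if the wrist force passes 120 N, or if a joint passes its speed limit or range.

## Robot

A 6-joint arm with a two-finger parallel gripper is mounted at the origin on a cart in front of the work surface, level with it; the furniture and walls round the work are solid. World frame = base frame: x ahead of the robot, y to its left, z up, the work surface at z = 0. Lengths are in m, angles in rad, forces in N, time in s.
With the tool pointing down it reaches from about 0.35 to 0.775 m from the base axis. Payload 5.5 kg.
Tool frame: the origin (TCP) lies at the very end of the fingers, on their centre line; the grasp point (between the pads) lies 19 mm behind it; z points along the fingers, y is the line along which they close (so a half turn about z gives the same grasp; the last joint's range is limited). The gripper opens to 85 mm and grips with 20 to 120 N. Pads are 22 mm wide; open, the fingers measure 114 mm over their backs; the gripper's body (76 mm by 85 mm) begins 54 mm behind the grasp point. The pads swing forward as they close: fully open they stand 13 mm farther back than shut.
Start: joints at [1.135, 0.313, 0.046, 1.304, 0, 1.431], TCP at [0.168, 0.55, 0.207] pointing down, gripper open.
Joint ranges: [-2.76, 2.76], [-0.86, 1.69], [-1.03, 1.26], [-2.2, 2.34], [-1.47, 1.5], [-3.14, 3.14]. Speed limits (rad/s): [2.57, 2.57, 3.14, 3.14, 3.14, 3.14].

## Interface

Orientations are given as a unit quaternion [w, x, y, z].
In Python, from workcell import env, imaging, ticket gives the robot as it stands. The module is installed in compiled form; this text tells all that it offers.
- The arm moves only by the tool apply_moves, never from a script. Its argument "rows" is a list of rows, each an object with "xyz": the shift along the tool's x, y, z in mm, a list of three; "turn": the turn, a rotation vector about the tool's x, y, z in rad, a list of three; "grip": the opening, from 0 (shut) to 1 (fully open). A call has 1 to 12 rows; each row is the pose to reach, as a shift and turn from the pose commanded when the call began, along the tool's axes at that moment; what a row does not reach only later rows make up. A row lasts 1/12 s, in which the tool goes at most 41.7 mm and 7.16 degrees, less where a joint would pass 70% of its speed; a pose out of reach is approached as far as the arm can. A call with a gripper value outside its range is refused whole. The fingers move at their own pace and stop on an object; "force" is the grip in N (left out, the last holds). Time passes only in rows, so rows that repeat a pose let the fingers close. It gives the time, the measured TCP pose, the force, the opening and the grip force at its end, in the units of the state.
- env.get_state(): the state, without advancing time (a new reading comes with each control period).
- imaging.read_camera(name): name is "side" or "top" or "wrist"; returns a dict with "color" (480x640x3 uint8, blue, green, red), "z_map" (480x640 float32, m along the optical axis (not along the pixel's ray), 0 where there is no reading), "camera_matrix" (3x3 intrinsics, pixels), "view" (4x4, takes a point from world to camera coordinates). Camera axes: x right, y down, z forward; pixel columns grow to the right and rows downward; lengths in m; the calibration is good to about 2 mm. A picture is of the moment at which its call begins.
- ticket.hand_in(): hands the job in; it is judged then, once.
The state is a dict: "clock": time; "joint_pos": joint angles; "qvel": joint speeds; "tau": joint torques, N m; "tcp_pos": TCP position; "orientation": TCP orientation; "wrist_force": force on the tool from outside, world axes, zero at the start; "ft_torque": the same for the moment, N m; "finger_gap": finger opening in m; "grip_force": force on a finger pad.
Only numpy, scipy, OpenCV 4.12 (cv2) and the standard library are available. Lean on these libraries where they do the work, as an engineer would, in place of code of your own. Each camera call takes 0.05 s, during which the arm holds its last target. There are 200 camera calls.

## Working session

There is one attempt and no reset: what is moved stays moved. The work goes in short steps, Python scripts to look and compute and a tool call to move; the robot and the scene stay as the last step left them, time stands still between calls to the robot, and variables do not carry over. Pictures are saved under pics/ and viewed, at most 10 in all, crops included, and the job is handed in when it is done.

Besides the shell and the picture viewer there is one more tool, called as name([rows], argument=value, ...), one row to a line, values as JSON. apply_moves: Moves the arm, as the interface text tells. Its arguments: {"type":"object","properties":{"rows":{"type":"array"},"force":{"type":"number"}},"required":["rows"]}

```bash
mkdir -p pics; cat > h.py <<'E'
import numpy as np,cv2
from workcell import env,imaging,ticket
def cam(n):
    d=imaging.read_camera(n)
    z=d["z_map"];K=d["camera_matrix"];V=np.linalg.inv(d["view"])
    v,u=np.mgrid[:480,:640]
    P=np.stack([(u-K[0,2])/K[0,0]*z,(v-K[1,2])/K[1,1]*z,z],-1)@V[:3,:3].T+V[:3,3]
    P[z==0]=np.nan
    return d["color"],P,d
E
python3 - <<'E'
from h import *
for n in("top","side"):
    c,P,d=cam(n);cv2.imwrite(f"pics/{n}1.png",c);np.save(f"{n}.npy",P)
    print(n,np.linalg.inv(d["view"])[:3].round(3).tolist(),d["camera_matrix"][0,0])
s=env.get_state();print(s)
E
```

```text
top [[0.018, -0.987, 0.157, 0.381], [-1.0, -0.014, 0.029, 0.031], [-0.026, -0.158, -0.987, 1.052]] 517.524031469658
side [[0.916, -0.249, 0.313, 0.27], [-0.4, -0.564, 0.723, -0.65], [-0.004, -0.788, -0.616, 0.669]] 555.0985674960764
{'clock': 0.1, 'joint_pos': array([1.13536053e+00, 3.13915702e-01, 4.50954756e-02, 1.30358859e+00,
       3.08090050e-05, 1.43123034e+00]), 'qvel': array([-0.00019149, -0.00265396,  0.00389114,  0.00011916, -0.00091454,
        0.00011181]), 'tau': array([ 4.46224542e-03, -4.81725633e+01,  2.99243599e+01,  1.27275393e-02,
       -5.23261417e-05,  3.98454347e-06]), 'tcp_pos': array([0.16742742, 0.54957585, 0.20580471]), 'orientation': array([-2.43388596e-04,  1.47395871e-01,  9.89077250e-01, -7.68786036e-04]), 'wrist_force': array([-0.39118166, -0.17199801,  0.90073625]), 'ft_torque': array([-0.0148896 , -0.02459951, -0.03713167]), 'grip_force': 0.0, 'finger_gap': 0.08561988058827569}
```

View pics/top1.png

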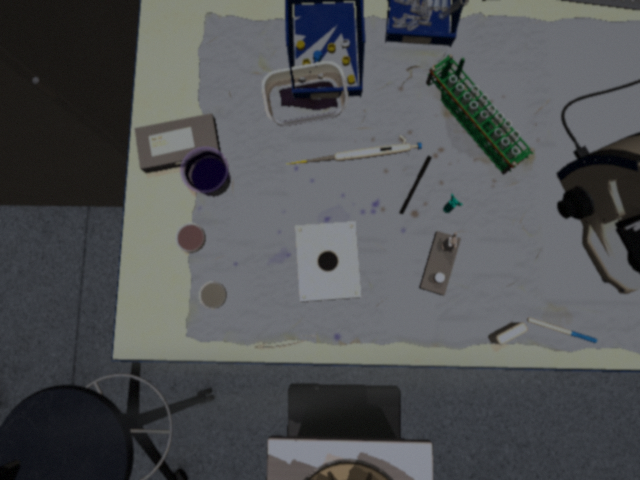

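View pics/side1.png

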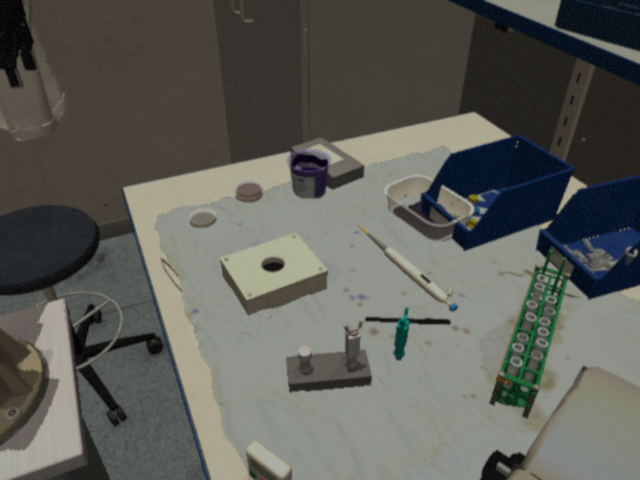

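The top view shows the rest block at about (440,263), with the tall post at (451,241) and the short post at (439,277). The well is at (328,261), and the turquoise decoy is at (452,204). In the side view the tall post is at (352,345). Next I'll measure.

```bash
python3 - <<'E'
from h import *
P=np.load("top.npy");S=np.load("side.npy")
def rect(P,lo,hi,zl,zh,nm):
    m=(P[...,0]>lo[0])&(P[...,0]<hi[0])&(P[...,1]>lo[1])&(P[...,1]<hi[1])&(P[...,2]>zl)&(P[...,2]<zh)
    q=P[m]
    if len(q)<3: print(nm,len(q));return
    r=cv2.minAreaRect((q[:,:2]*1000).astype(np.float32))
    print(nm,len(q),"c",np.round(r[0],1),"sz",np.round(r[1],1),"ang",round(r[2],1),"mean",(q.mean(0)*1000).round(1))
for nm,p in(("top",P),("side",S)):
    uv=[(451,241),(439,277),(328,261),(440,263)] if nm=="top" else [(352,345),(305,358),(274,264),(330,375)]
    for u,v in uv: print(nm,u,v,(p[v,u]*1000).round(0))
c=P[263,440]
b=P[261,328]
for nm,p in(("top",P),("side",S)):
    rect(p,c[:2]-.09,c[:2]+.09,.018,.029,nm+" block top")
    rect(p,c[:2]-.08,c[:2]+.08,.045,.070,nm+" z45-70")
    rect(p,c[:2]-.08,c[:2]+.08,.072,.089,nm+" z72-89")
    rect(p,c[:2]-.08,c[:2]+.08,.095,.125,nm+" fork")
    rect(p,b[:2]-.11,b[:2]+.11,.038,.052,nm+" base top")
    rect(p,b[:2]-.03,b[:2]+.03,.02,.036,nm+" well")
E
```

```text
top 451 241 [ 527. -182.   98.]
top 439 277 [ 463. -166.   62.]
top 328 261 [493.  46.  34.]
top 440 263 [ 493. -175.   25.]
side 352 345 [ 523. -196.   74.]
side 305 358 [ 460. -177.   57.]
side 274 264 [500.  60.  30.]
side 330 375 [ 491. -194.   24.]
top block top 1278 c [ 495.8 -176.8] sz [ 50.7 120.9] ang 73.0 mean [ 492.8 -174.4   23.8]
top z45-70 130 c [ 494.1 -175.9] sz [18.2 84.9] ang 72.9 mean [ 479.6 -169.9   60.8]
top z72-89 32 c [ 527.  -182.6] sz [19.8 10.9] ang 13.6 mean [ 526.  -181.    82.8]
top fork 60 c [ 528.1 -185.7] sz [10.4 28.3] ang 77.2 mean [ 528.2 -186.   103.3]
top base top 4357 c [493.4  47.2] sz [150.2 120.1] ang 5.1 mean [492.5  47.   44.9]
top well 311 c [494.6  47.6] sz [38.5 37.8] ang 0.8 mean [494.3  47.2  31. ]
side block top 2122 c [ 494.8 -178.2] sz [ 54.1 120.5] ang 72.6 mean [ 492.2 -182.3   23.1]
side z45-70 354 c [ 493.9 -182. ] sz [20.9 87.1] ang 67.5 mean [ 489.8 -181.4   58.9]
side z72-89 157 c [ 525.9 -191.2] sz [14.1 20.8] ang 66.1 mean [ 524.4 -192.8   81.8]
side fork 125 c [ 526.7 -190.3] sz [ 9.9 28.1] ang 80.0 mean [ 526.8 -189.7  102.6]
side base top 4017 c [492.3  45.8] sz [151.5 125.3] ang 5.1 mean [489.8  40.2  44. ]
side well 200 c [495.5  54.4] sz [26.9 36.6] ang 50.8 mean [495.6  55.6  31. ]
```

apply_moves([
  {"xyz": [-40, -43, 0], "turn": [0, 0, 0], "grip": 1},
  {"xyz": [-560, -600, 0], "turn": [0, 0, 0], "grip": 1},
  {"xyz": [-560, -600, 0], "turn": [0, 0, 0], "grip": 1},
  {"xyz": [-560, -600, 0], "turn": [0, 0, 0], "grip": 1},
  {"xyz": [-560, -600, 0], "turn": [0, 0, 0], "grip": 1},
  {"xyz": [-560, -600, 0], "turn": [0, 0, 0], "grip": 1},
  {"xyz": [-560, -600, 0], "turn": [0, 0, 0], "grip": 1},
  {"xyz": [-560, -600, 0], "turn": [0, 0, 0], "grip": 1},
  {"xyz": [-560, -600, 0], "turn": [0, 0, 0], "grip": 1},
  {"xyz": [-560, -600, 0], "turn": [0, 0, 0], "grip": 1},
  {"xyz": [-560, -600, 0], "turn": [0, 0, 0], "grip": 1},
  {"xyz": [-560, -600, 0], "turn": [0, 0, 0], "grip": 1},
])

```text
clock: 1.1
tcp_pos: [0.3875, 0.099, 0.2065]
orientation: [0.0, 0.147, 0.989, 0.0]
wrist_force: [1.0, -0.5, 0.1]
finger_gap: 0.0851
grip_force: 0.0
```

apply_moves([
  {"xyz": [-218, -233, 0], "turn": [0, 0, 0], "grip": 1},
  {"xyz": [-218, -233, 0], "turn": [0, 0, 0], "grip": 1},
  {"xyz": [-218, -233, 0], "turn": [0, 0, 0], "grip": 1},
  {"xyz": [-218, -233, 0], "turn": [0, 0, 0], "grip": 1},
  {"xyz": [-218, -233, 0], "turn": [0, 0, 0], "grip": 1},
  {"xyz": [-218, -233, 0], "turn": [0, 0, 0], "grip": 1},
  {"xyz": [-218, -233, 0], "turn": [0, 0, 0], "grip": 1},
  {"xyz": [-218, -233, 0], "turn": [0, 0, 0], "grip": 1},
  {"xyz": [-218, -233, 0], "turn": [0, 0, 0], "grip": 1},
  {"xyz": [-218, -233, 0], "turn": [0, 0, 0], "grip": 1},
  {"xyz": [-218, -233, 0], "turn": [0, 0, 0], "grip": 1},
])

```text
clock: 2.02
tcp_pos: [0.5272, -0.1849, 0.2059]
orientation: [-0.001, 0.147, 0.989, 0.001]
wrist_force: [-0.2, 0.3, 1.0]
finger_gap: 0.0851
grip_force: 0.0
```

```bash
python3 - <<'E'
from h import *
c,P,d=cam("wrist");cv2.imwrite("pics/w1.png",c);print(env.get_state()["tcp_pos"],np.linalg.inv(d["view"])[:3].round(3).tolist())
def rect(zl,zh,nm):
    m=(P[...,2]>zl)&(P[...,2]<zh)&(np.hypot(P[...,0]-.528,P[...,1]+.187)<.025)
    q=P[m]
    if len(q)<3: print(nm,len(q));return
    r=cv2.minAreaRect((q[:,:2]*1000).astype(np.float32))
    print(nm,len(q),"c",np.round(r[0],1),"sz",np.round(r[1],1),"ang",round(r[2],1),"zmed",np.median(q[:,2]))
rect(.106,.118,"forktop");rect(.08,.1,"gap");rect(.085,.118,"fork")
E
```

```text
[ 0.52724042 -0.1843889   0.20626181] [[0.291, 0.907, 0.304, 0.449], [0.957, -0.277, -0.09, -0.16], [0.002, 0.317, -0.949, 0.374]]
forktop 140 c [ 528.1 -185. ] sz [ 5.8 29.4] ang 87.0 zmed 0.1106449713261008
gap 435 c [ 528.1 -184.9] sz [16.  18.2] ang 87.1 zmed 0.09021074488659375
fork 646 c [ 528.1 -184.9] sz [16.  29.4] ang 86.9 zmed 0.09787077883499434
```

View pics/w1.png

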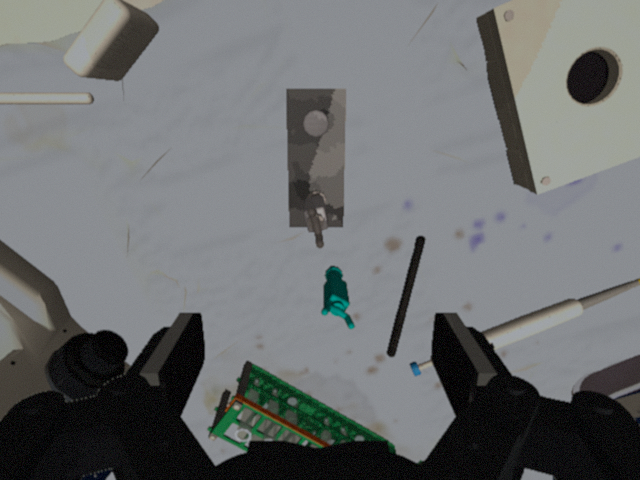

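apply_moves([
  {"xyz": [-1, 0, 20], "turn": [0, 0, -0.121], "grip": 1},
  {"xyz": [-1, 0, 45], "turn": [0, 0, -0.243], "grip": 1},
  {"xyz": [-1, 0, 70], "turn": [0, 0, -0.243], "grip": 1},
  {"xyz": [-1, 0, 95], "turn": [0, 0, -0.243], "grip": 1},
  {"xyz": [-1, 0, 115], "turn": [0, 0, -0.243], "grip": 1},
  {"xyz": [-1, 0, 135], "turn": [0, 0, -0.243], "grip": 1},
  {"xyz": [-1, 0, 150], "turn": [0, 0, -0.243], "grip": 1},
  {"xyz": [-1, 0, 156], "turn": [0, 0, -0.243], "grip": 1},
  {"xyz": [-1, 0, 156], "turn": [0, 0, -0.243], "grip": 1},
  {"xyz": [-1, 0, 156], "turn": [0, 0, -0.243], "grip": 1},
])

```text
clock: 2.9
tcp_pos: [0.529, -0.185, 0.0513]
orientation: [0.0, 0.026, 1.0, 0.0]
wrist_force: [-0.1, 0.1, 0.6]
finger_gap: 0.0856
grip_force: 0.0
```

```bash
python3 - <<'E'
from h import *
c,P,d=cam("wrist");cv2.imwrite("pics/w2.png",c);s=env.get_state();print(s["tcp_pos"],s["orientation"],s["wrist_force"])
E
```

```text
[ 0.52957063 -0.18543826  0.05182299] [ 7.34615605e-04  2.59347000e-02  9.99663328e-01 -2.87890961e-04] [-0.8084335  -0.08173061  0.21464899]
```

View pics/w2.png

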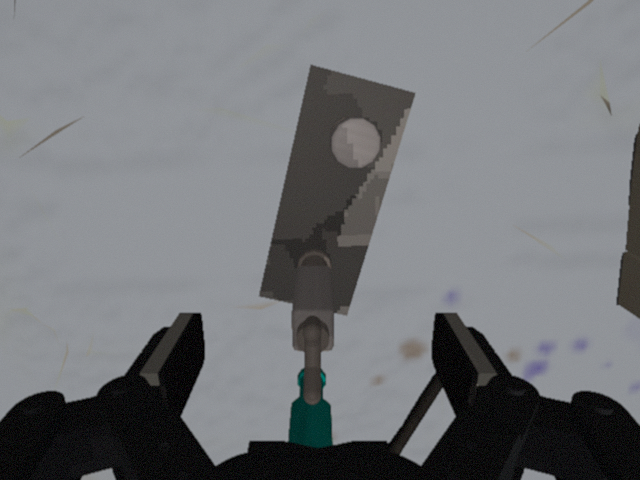

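The post at (313,300) is centred between the pads at columns 204 and 434, and lines up with the tool. I'll close on it.

apply_moves([
  {"xyz": [0, 0, 0], "turn": [0, 0, 0], "grip": 0.5},
  {"xyz": [0, 0, 0], "turn": [0, 0, 0], "grip": 0.3},
  {"xyz": [0, 0, 0], "turn": [0, 0, 0], "grip": 0.1},
  {"xyz": [0, 0, 0], "turn": [0, 0, 0], "grip": 0},
  {"xyz": [0, 0, 0], "turn": [0, 0, 0], "grip": 0},
  {"xyz": [0, 0, 0], "turn": [0, 0, 0], "grip": 0},
  {"xyz": [0, 0, 0], "turn": [0, 0, 0], "grip": 0},
  {"xyz": [0, 0, 0], "turn": [0, 0, 0], "grip": 0},
  {"xyz": [0, 0, 0], "turn": [0, 0, 0], "grip": 0},
  {"xyz": [0, 0, 0], "turn": [0, 0, 0], "grip": 0},
  {"xyz": [0, 0, 0], "turn": [0, 0, 0], "grip": 0},
  {"xyz": [0, 0, 0], "turn": [0, 0, 0], "grip": 0},
], force=50)

```text
clock: 3.95
tcp_pos: [0.5292, -0.186, 0.0508]
orientation: [0.0, 0.026, 1.0, -0.0]
wrist_force: [-0.0, -0.6, 4.9]
finger_gap: 0.0145
grip_force: 51.9
```

apply_moves([
  {"xyz": [0, 0, -4], "turn": [0, 0, 0], "grip": 0},
  {"xyz": [0, 0, -10], "turn": [0, 0, 0], "grip": 0},
  {"xyz": [0, 0, -20], "turn": [0, 0, 0], "grip": 0},
  {"xyz": [0, 0, -32], "turn": [0, 0, 0], "grip": 0},
  {"xyz": [0, 0, -45], "turn": [0, 0, 0], "grip": 0},
  {"xyz": [0, 0, -58], "turn": [0, 0, 0], "grip": 0},
  {"xyz": [0, 0, -70], "turn": [0, 0, 0], "grip": 0},
  {"xyz": [0, 0, -80], "turn": [0, 0, 0], "grip": 0},
  {"xyz": [0, 0, -80], "turn": [0, 0, 0], "grip": 0},
  {"xyz": [0, 0, -80], "turn": [0, 0, 0], "grip": 0},
  {"xyz": [0, 0, -80], "turn": [0, 0, 0], "grip": 0},
])

```text
clock: 4.87
tcp_pos: [0.5286, -0.1855, 0.1301]
orientation: [-0.0, 0.026, 1.0, 0.0]
wrist_force: [-1.1, -0.1, -0.9]
finger_gap: 0.0142
grip_force: 51.3
```

```bash
python3 - <<'E'
from h import *
c,P,d=cam("side");s=env.get_state();print(s["tcp_pos"],s["wrist_force"])
t=s["tcp_pos"];V=d["view"];K=d["camera_matrix"]
q=V[:3,:3]@t+V[:3,3];u,v=(K@q/q[2])[:2].astype(int);print(u,v)
cv2.imwrite("pics/s2.png",cv2.resize(c[v-110:v+110,u-130:u+130],None,fx=2.5,fy=2.5))
# points of the post below fingers
m=(np.hypot(P[...,0]-t[0],P[...,1]-t[1])<.03)&(P[...,2]<t[2]-.008)&(P[...,2]>.04)
vv,uu=np.nonzero(m);pp=P[m]
for z in np.arange(.05,.125,.006):
    k=abs(pp[:,2]-z)<.003
    if k.sum(): print(z.round(3),k.sum(),(np.median(pp[k],0)*1000).round(1),"u",uu[k].min(),uu[k].max(),"v",vv[k].min(),vv[k].max())
E
```

```text
[ 0.52842441 -0.18546725  0.12976603] [ 0.06582649  0.51313598 -0.73790064]
353 311
0.086 4 [ 526.8 -191.    88.6] u 351 355 v 334 336
0.092 23 [ 524.  -191.1   91.6] u 349 355 v 331 336
0.098 11 [ 524.3 -191.3   96.9] u 349 355 v 330 332
0.104 30 [ 522.2 -192.8  105.7] u 347 359 v 322 330
0.11 51 [ 523.7 -192.8  108.8] u 347 359 v 322 329
0.116 27 [ 523.3 -192.   115.9] u 348 358 v 319 324
0.122 18 [ 523.3 -192.7  120. ] u 348 358 v 318 322
```

View pics/s2.png

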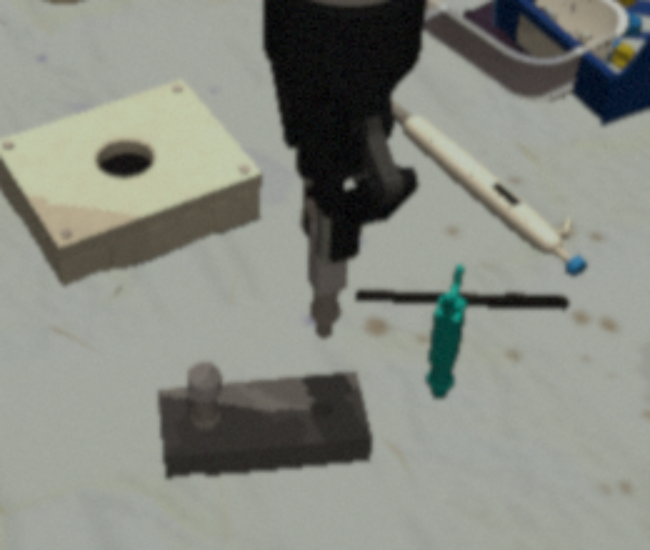

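The post is lifted, upright and held. It hangs at crop pixel (323,335), and the short post is still in place. Next I move over the well.

apply_moves([
  {"xyz": [3, 15, 0], "turn": [0, 0, 0], "grip": 0},
  {"xyz": [9, 45, 0], "turn": [0, 0, 0], "grip": 0},
  {"xyz": [15, 77, 0], "turn": [0, 0, 0], "grip": 0},
  {"xyz": [22, 112, 0], "turn": [0, 0, 0], "grip": 0},
  {"xyz": [29, 147, 0], "turn": [0, 0, 0], "grip": 0},
  {"xyz": [35, 180, 0], "turn": [0, 0, 0], "grip": 0},
  {"xyz": [41, 210, 0], "turn": [0, 0, 0], "grip": 0},
  {"xyz": [45, 225, 0], "turn": [0, 0, 0], "grip": 0},
  {"xyz": [45, 230, 0], "turn": [0, 0, 0], "grip": 0},
  {"xyz": [45, 230, 0], "turn": [0, 0, 0], "grip": 0},
  {"xyz": [45, 230, 0], "turn": [0, 0, 0], "grip": 0},
])

```text
clock: 5.83
tcp_pos: [0.496, 0.0463, 0.1303]
orientation: [-0.0, 0.026, 1.0, -0.0]
wrist_force: [-0.2, -0.3, -0.7]
finger_gap: 0.0143
grip_force: 51.3
```

```bash
python3 - <<'E'
from h import *
for n in("wrist","top","side"):
    c,P,d=cam(n);np.save(n+"b.npy",P)
    if n=="wrist": cv2.imwrite("pics/w3.png",c)
    m=(abs(P[...,0]-.493)<.1)&(abs(P[...,1]-.047)<.1)&(P[...,2]>.04)&(P[...,2]<.049);q=P[m]
    r=cv2.minAreaRect((q[:,:2]*1000).astype(np.float32));print(n,len(q),np.round(r[0],1),np.round(r[1],1),r[2],np.median(q[:,2]))
s=env.get_state();print(s["tcp_pos"],s["orientation"],s["wrist_force"],s["ft_torque"])
t=s["tcp_pos"]
P=np.load("wristb.npy")
m=(np.hypot(P[...,0]-t[0],P[...,1]-t[1])<.028)&(P[...,2]>.075)&(P[...,2]<.135)
for lo,hi in((.085,.1),(.1,.105),(.105,.112),(.112,.126)):
    q=P[m&(P[...,2]>lo)&(P[...,2]<hi)]
    if len(q): print(lo,len(q),(q.min(0)*1000).round(1),(q.max(0)*1000).round(1))
E
```

```text
wrist 32161 [494.   48.7] [150.7 120.8] 5.081091403961182 0.0450450168486064
top 0 [0. 0.] [0. 0.] 0.0 nan
side 3868 [492.5  46.2] [151.8 125.8] 4.538385391235352 0.044257920592547684
[0.49638883 0.04532905 0.13040551] [-6.16852855e-05  2.71680781e-02  9.99630876e-01 -5.09813028e-05] [ 0.03010052 -0.20674085 -1.18588528] [ 0.02842971  0.04887141 -0.04696649]
0.085 38 [490.3  43.6  88.4] [492.6  51.3  94.2]
0.1 15 [486.8  38.4 103.4] [495.   55.4 104.8]
0.105 296 [486.1  38.5 105. ] [496.2  56.2 111.9]
0.112 166 [488.   41.4 112. ] [492.9  54.  122.9]
  return _methods._mean(a, axis=axis, dtype=dtype,
  ret = ret.dtype.type(ret / rcount)
```

View pics/w3.png

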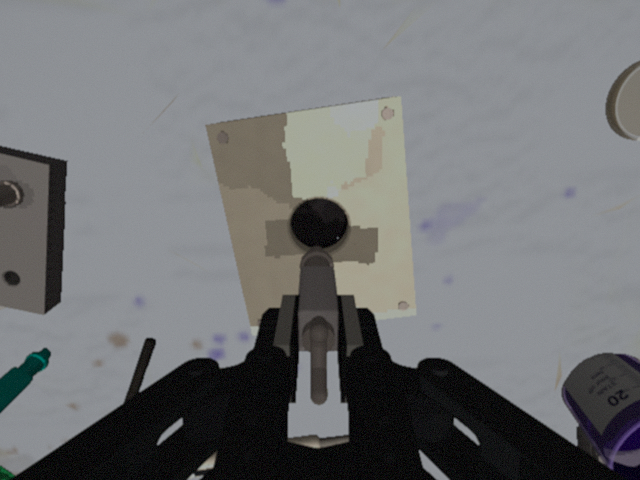

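The wrist view shows the well at (318,222) and the flange at (317,258), slightly off the well's centre: about +1.1 mm in x and −1.5 mm in y. I'll correct that and descend to just above the floor.

apply_moves([
  {"xyz": [1.2, 1.4, 5], "turn": [0, 0, 0], "grip": 0},
  {"xyz": [1.2, 1.4, 15], "turn": [0, 0, 0], "grip": 0},
  {"xyz": [1.2, 1.4, 25], "turn": [0, 0, 0], "grip": 0},
  {"xyz": [1.2, 1.4, 35], "turn": [0, 0, 0], "grip": 0},
  {"xyz": [1.2, 1.4, 43], "turn": [0, 0, 0], "grip": 0},
  {"xyz": [1.2, 1.4, 49], "turn": [0, 0, 0], "grip": 0},
  {"xyz": [1.2, 1.4, 52], "turn": [0, 0, 0], "grip": 0},
  {"xyz": [1.2, 1.4, 52], "turn": [0, 0, 0], "grip": 0},
  {"xyz": [1.2, 1.4, 52], "turn": [0, 0, 0], "grip": 0},
  {"xyz": [1.2, 1.4, 52], "turn": [0, 0, 0], "grip": 0},
])

```text
clock: 6.82
tcp_pos: [0.4955, 0.0478, 0.079]
orientation: [0.0, 0.026, 1.0, 0.0]
wrist_force: [-0.4, 0.6, -1.6]
finger_gap: 0.0147
grip_force: 51.3
```

apply_moves([
  {"xyz": [0, 0, 0.5], "turn": [0, 0, 0], "grip": 0},
  {"xyz": [0, 0, 1], "turn": [0, 0, 0], "grip": 0},
  {"xyz": [0, 0, 1.5], "turn": [0, 0, 0], "grip": 0},
  {"xyz": [0, 0, 2], "turn": [0, 0, 0], "grip": 0},
  {"xyz": [0, 0, 2], "turn": [0, 0, 0], "grip": 0},
])

```text
clock: 7.23
tcp_pos: [0.495, 0.0478, 0.0766]
orientation: [0.0, 0.026, 1.0, 0.0]
wrist_force: [0.6, -0.6, -2.0]
finger_gap: 0.0148
grip_force: 51.3
```

apply_moves([
  {"xyz": [0, 0, 0.5], "turn": [0, 0, 0], "grip": 0},
  {"xyz": [0, 0, 1], "turn": [0, 0, 0], "grip": 0},
  {"xyz": [0, 0, 1.5], "turn": [0, 0, 0], "grip": 0},
  {"xyz": [0, 0, 1.5], "turn": [0, 0, 0], "grip": 0},
])

```text
clock: 7.57
tcp_pos: [0.495, 0.0478, 0.075]
orientation: [-0.0, 0.026, 1.0, 0.0]
wrist_force: [0.5, 0.6, -1.3]
finger_gap: 0.0145
grip_force: 51.3
```

apply_moves([
  {"xyz": [0, 0, 0.4], "turn": [0, 0, 0], "grip": 0},
  {"xyz": [0, 0, 0.8], "turn": [0, 0, 0], "grip": 0},
  {"xyz": [0, 0, 0.8], "turn": [0, 0, 0], "grip": 0},
])

```text
clock: 7.82
tcp_pos: [0.495, 0.0478, 0.0742]
orientation: [-0.0, 0.026, 1.0, 0.0]
wrist_force: [-0.4, -0.3, -0.6]
finger_gap: 0.0143
grip_force: 51.3
```

apply_moves([
  {"xyz": [0, 0, 0.3], "turn": [0, 0, 0], "grip": 0},
  {"xyz": [0, 0, 0.6], "turn": [0, 0, 0], "grip": 0},
  {"xyz": [0, 0, 0.6], "turn": [0, 0, 0], "grip": 0},
])

```text
clock: 8.07
tcp_pos: [0.4951, 0.0478, 0.0738]
orientation: [0.0, 0.026, 1.0, 0.0]
wrist_force: [0.1, -0.1, -0.7]
finger_gap: 0.0144
grip_force: 51.5
```

apply_moves([
  {"xyz": [0, 0, 0.3], "turn": [0, 0, 0], "grip": 0},
  {"xyz": [0, 0, 0.3], "turn": [0, 0, 0], "grip": 0},
])

```text
clock: 8.23
tcp_pos: [0.4953, 0.0477, 0.0738]
orientation: [0.0, 0.026, 1.0, 0.0]
wrist_force: [-0.3, -0.3, 2.6]
finger_gap: 0.0144
grip_force: 51.8
```

apply_moves([
  {"xyz": [0, 0, 0.3], "turn": [0, 0, 0], "grip": 0},
  {"xyz": [0, 0, 0.3], "turn": [0, 0, 0], "grip": 0},
])

```text
clock: 8.4
tcp_pos: [0.4954, 0.0477, 0.0737]
orientation: [0.0, 0.026, 1.0, 0.0]
wrist_force: [-1.4, -0.5, 6.0]
finger_gap: 0.0145
grip_force: 52.1
```

apply_moves([
  {"xyz": [0, 0, 0.2], "turn": [0, 0, 0], "grip": 0},
  {"xyz": [0, 0, 0.2], "turn": [0, 0, 0], "grip": 0},
  {"xyz": [0, 0, 0.2], "turn": [0, 0, 0], "grip": 0},
])

```text
clock: 8.65
tcp_pos: [0.4955, 0.0477, 0.0737]
orientation: [0.001, 0.026, 1.0, 0.0]
wrist_force: [-0.7, 0.1, 6.3]
finger_gap: 0.0145
grip_force: 52.2
```

apply_moves([
  {"xyz": [1.3, 0, 0], "turn": [0, 0, 0], "grip": 0},
  {"xyz": [2.6, 0, 0], "turn": [0, 0, 0], "grip": 0},
  {"xyz": [3.9, 0, 0], "turn": [0, 0, 0], "grip": 0},
  {"xyz": [5.2, 0, 0], "turn": [0, 0, 0], "grip": 0},
  {"xyz": [6.5, 0, 0], "turn": [0, 0, 0], "grip": 0},
  {"xyz": [6.5, 0, 0], "turn": [0, 0, 0], "grip": 0},
])

```text
clock: 9.15
tcp_pos: [0.4898, 0.048, 0.0737]
orientation: [0.001, 0.026, 1.0, -0.0]
wrist_force: [2.5, -0.1, 4.9]
finger_gap: 0.0146
grip_force: 52.1
```

apply_moves([
  {"xyz": [-0.1, 0.8, 0], "turn": [0, 0, 0], "grip": 0},
  {"xyz": [-0.2, 1.7, 0], "turn": [0, 0, 0], "grip": 0},
  {"xyz": [-0.5, 2.5, 0], "turn": [0, 0, 0], "grip": 0},
  {"xyz": [-0.9, 3.25, 0], "turn": [0, 0, 0], "grip": 0},
  {"xyz": [-1.4, 3.95, 0], "turn": [0, 0, 0], "grip": 0},
  {"xyz": [-1.9, 4.6, 0], "turn": [0, 0, 0], "grip": 0},
  {"xyz": [-1.9, 4.6, 0], "turn": [0, 0, 0], "grip": 0},
])

```text
clock: 9.73
tcp_pos: [0.4907, 0.051, 0.0735]
orientation: [0.0, 0.027, 1.0, -0.002]
wrist_force: [-0.2, -4.9, 8.6]
finger_gap: 0.0146
grip_force: 52.7
```

apply_moves([
  {"xyz": [-0.6, 0.55, 0], "turn": [0, 0, 0], "grip": 0},
  {"xyz": [-1.3, 1.0, 0], "turn": [0, 0, 0], "grip": 0},
  {"xyz": [-1.3, 1.0, 0], "turn": [0, 0, 0], "grip": 0},
])

```text
clock: 9.98
tcp_pos: [0.4914, 0.0519, 0.0735]
orientation: [-0.0, 0.027, 1.0, -0.002]
wrist_force: [-1.3, -5.2, 9.5]
finger_gap: 0.0148
grip_force: 52.9
```

apply_moves([
  {"xyz": [-0.8, 0.35, -0.1], "turn": [0, 0, 0], "grip": 0},
  {"xyz": [-1.6, 0.65, -0.1], "turn": [0, 0, 0], "grip": 0},
  {"xyz": [-2.4, 0.8, -0.1], "turn": [0, 0, 0], "grip": 0},
  {"xyz": [-3.25, 0.9, -0.1], "turn": [0, 0, 0], "grip": 0},
  {"xyz": [-3.25, 0.9, -0.1], "turn": [0, 0, 0], "grip": 0},
])

```text
clock: 10.4
tcp_pos: [0.4932, 0.0527, 0.0734]
orientation: [-0.002, 0.027, 1.0, -0.002]
wrist_force: [-4.4, -5.0, 12.8]
finger_gap: 0.0145
grip_force: 53.3
```

apply_moves([
  {"xyz": [-0.8, -0.05, 0], "turn": [0, 0, 0], "grip": 0},
  {"xyz": [-1.7, -0.2, 0], "turn": [0, 0, 0], "grip": 0},
  {"xyz": [-2.5, -0.5, 0], "turn": [0, 0, 0], "grip": 0},
  {"xyz": [-3.25, -0.9, 0], "turn": [0, 0, 0], "grip": 0},
  {"xyz": [-3.25, -0.9, 0], "turn": [0, 0, 0], "grip": 0},
])

```text
clock: 10.82
tcp_pos: [0.4959, 0.0528, 0.0733]
orientation: [-0.002, 0.027, 1.0, -0.0]
wrist_force: [-6.3, -0.2, 15.0]
finger_gap: 0.0143
grip_force: 53.3
```

apply_moves([
  {"xyz": [0, 0, -0.6], "turn": [0, 0, 0], "grip": 0},
  {"xyz": [0, 0, -0.6], "turn": [0, 0, 0], "grip": 0},
  {"xyz": [0, 0, -0.6], "turn": [0, 0, 0], "grip": 0},
])

```text
clock: 11.07
tcp_pos: [0.496, 0.053, 0.0734]
orientation: [-0.002, 0.026, 1.0, -0.0]
wrist_force: [-3.3, -1.3, 8.8]
finger_gap: 0.0145
grip_force: 52.6
```

apply_moves([
  {"xyz": [-0.9, -0.3, -0.2], "turn": [0, 0, 0], "grip": 0},
  {"xyz": [-1.7, -0.7, -0.2], "turn": [0, 0, 0], "grip": 0},
  {"xyz": [-2.3, -1.4, -0.2], "turn": [0, 0, 0], "grip": 0},
  {"xyz": [-2.8, -2.1, -0.2], "turn": [0, 0, 0], "grip": 0},
  {"xyz": [-2.8, -2.1, -0.2], "turn": [0, 0, 0], "grip": 0},
])

```text
clock: 11.48
tcp_pos: [0.4985, 0.0517, 0.0735]
orientation: [-0.002, 0.026, 1.0, 0.001]
wrist_force: [-4.5, 1.5, 8.8]
finger_gap: 0.0147
grip_force: 52.7
```

apply_moves([
  {"xyz": [-0.4, -0.85, -0.2], "turn": [0, 0, 0], "grip": 0},
  {"xyz": [-0.7, -1.7, -0.2], "turn": [0, 0, 0], "grip": 0},
  {"xyz": [-0.9, -2.6, -0.2], "turn": [0, 0, 0], "grip": 0},
  {"xyz": [-0.95, -3.5, -0.2], "turn": [0, 0, 0], "grip": 0},
  {"xyz": [-0.95, -3.5, -0.2], "turn": [0, 0, 0], "grip": 0},
])

```text
clock: 11.9
tcp_pos: [0.5003, 0.0482, 0.0736]
orientation: [-0.001, 0.026, 1.0, 0.001]
wrist_force: [-0.7, 2.4, 5.0]
finger_gap: 0.0145
grip_force: 52.2
```

apply_moves([
  {"xyz": [0.1, -0.9, 0.1], "turn": [0, 0, 0], "grip": 0},
  {"xyz": [0.24, -1.8, 0.1], "turn": [0, 0, 0], "grip": 0},
  {"xyz": [0.55, -2.7, 0.1], "turn": [0, 0, 0], "grip": 0},
  {"xyz": [0.95, -3.5, 0.1], "turn": [0, 0, 0], "grip": 0},
  {"xyz": [1.5, -4.3, 0.1], "turn": [0, 0, 0], "grip": 0},
  {"xyz": [2.05, -4.95, 0.1], "turn": [0, 0, 0], "grip": 0},
  {"xyz": [2.05, -4.95, 0.1], "turn": [0, 0, 0], "grip": 0},
])

```text
clock: 12.48
tcp_pos: [0.4995, 0.0422, 0.0737]
orientation: [-0.0, 0.027, 1.0, -0.0]
wrist_force: [0.8, 0.5, 1.5]
finger_gap: 0.0144
grip_force: 51.7
```

apply_moves([
  {"xyz": [0.7, -0.55, 0], "turn": [0, 0, 0], "grip": 0},
  {"xyz": [1.45, -1.1, 0], "turn": [0, 0, 0], "grip": 0},
  {"xyz": [2.3, -1.5, 0], "turn": [0, 0, 0], "grip": 0},
  {"xyz": [3.15, -1.8, 0], "turn": [0, 0, 0], "grip": 0},
  {"xyz": [3.15, -1.8, 0], "turn": [0, 0, 0], "grip": 0},
])

```text
clock: 12.9
tcp_pos: [0.496, 0.0407, 0.0737]
orientation: [-0.0, 0.026, 1.0, -0.0]
wrist_force: [-0.1, -0.1, 0.1]
finger_gap: 0.0144
grip_force: 51.6
```

apply_moves([
  {"xyz": [0, 0, 0.3], "turn": [0, 0, 0], "grip": 0},
  {"xyz": [0, 0, 0.6], "turn": [0, 0, 0], "grip": 0},
  {"xyz": [0, 0, 0.6], "turn": [0, 0, 0], "grip": 0},
  {"xyz": [0, 0, 0.6], "turn": [0, 0, 0], "grip": 0},
])

```text
clock: 13.23
tcp_pos: [0.4965, 0.0408, 0.0736]
orientation: [0.0, 0.026, 1.0, -0.0]
wrist_force: [0.1, -0.4, 5.7]
finger_gap: 0.0145
grip_force: 52.2
```

apply_moves([
  {"xyz": [-0.85, 0.3, 0], "turn": [0, 0, 0], "grip": 0},
  {"xyz": [-1.7, 0.7, 0], "turn": [0, 0, 0], "grip": 0},
  {"xyz": [-2.45, 1.2, 0], "turn": [0, 0, 0], "grip": 0},
  {"xyz": [-3.15, 1.8, 0], "turn": [0, 0, 0], "grip": 0},
  {"xyz": [-3.15, 1.8, 0], "turn": [0, 0, 0], "grip": 0},
])

```text
clock: 13.65
tcp_pos: [0.4987, 0.042, 0.0735]
orientation: [-0.001, 0.027, 1.0, -0.001]
wrist_force: [-4.1, -1.9, 7.3]
finger_gap: 0.0149
grip_force: 52.5
```

apply_moves([
  {"xyz": [-0.6, 0.7, 0], "turn": [0, 0, 0], "grip": 0},
  {"xyz": [-1.1, 1.45, 0], "turn": [0, 0, 0], "grip": 0},
  {"xyz": [-1.5, 2.3, 0], "turn": [0, 0, 0], "grip": 0},
  {"xyz": [-1.7, 3, 0], "turn": [0, 0, 0], "grip": 0},
  {"xyz": [-1.7, 3, 0], "turn": [0, 0, 0], "grip": 0},
])

```text
clock: 14.07
tcp_pos: [0.5011, 0.0448, 0.0736]
orientation: [-0.0, 0.027, 1.0, -0.001]
wrist_force: [-3.1, -3.0, 6.8]
finger_gap: 0.0151
grip_force: 52.4
```

apply_moves([
  {"xyz": [-0.45, -0.9, 0], "turn": [0, 0, 0], "grip": 0},
  {"xyz": [-0.45, -1.75, 0], "turn": [0, 0, 0], "grip": 0},
  {"xyz": [0.2, -2.6, 0], "turn": [0, 0, 0], "grip": 0},
  {"xyz": [0.85, -3.45, 0], "turn": [0, 0, 0], "grip": 0},
  {"xyz": [1.7, -4.1, 0], "turn": [0, 0, 0], "grip": 0},
  {"xyz": [2.55, -4.75, 0], "turn": [0, 0, 0], "grip": 0},
  {"xyz": [2.55, -4.75, 0], "turn": [0, 0, 0], "grip": 0},
])

```text
clock: 14.65
tcp_pos: [0.4994, 0.0411, 0.0736]
orientation: [0.001, 0.026, 1.0, 0.0]
wrist_force: [1.9, 2.6, 4.3]
finger_gap: 0.0147
grip_force: 52.1
```

apply_moves([
  {"xyz": [1, -0.4, 0], "turn": [0, 0, 0], "grip": 0},
  {"xyz": [2, -0.8, 0], "turn": [0, 0, 0], "grip": 0},
  {"xyz": [3, -1, 0], "turn": [0, 0, 0], "grip": 0},
  {"xyz": [4.1, -1.1, 0], "turn": [0, 0, 0], "grip": 0},
  {"xyz": [4.1, -1.1, 0], "turn": [0, 0, 0], "grip": 0},
])

```text
clock: 15.07
tcp_pos: [0.4951, 0.0396, 0.0736]
orientation: [0.001, 0.027, 1.0, -0.0]
wrist_force: [2.8, -0.0, 4.2]
finger_gap: 0.0147
grip_force: 52.2
```

apply_moves([
  {"xyz": [1, 0.5, 0.1], "turn": [0, 0, 0], "grip": 0},
  {"xyz": [1.9, 1, 0.1], "turn": [0, 0, 0], "grip": 0},
  {"xyz": [2.75, 1.5, 0.1], "turn": [0, 0, 0], "grip": 0},
  {"xyz": [3.6, 2, 0.1], "turn": [0, 0, 0], "grip": 0},
  {"xyz": [3.6, 2, 0.1], "turn": [0, 0, 0], "grip": 0},
])

```text
clock: 15.48
tcp_pos: [0.4916, 0.0414, 0.0736]
orientation: [0.001, 0.027, 1.0, -0.001]
wrist_force: [3.1, -0.6, 6.0]
finger_gap: 0.0145
grip_force: 52.3
```

apply_moves([
  {"xyz": [0.75, 0.55, 0], "turn": [0, 0, 0], "grip": 0},
  {"xyz": [1.5, 1.1, 0], "turn": [0, 0, 0], "grip": 0},
  {"xyz": [2.05, 1.85, 0], "turn": [0, 0, 0], "grip": 0},
  {"xyz": [2.6, 2.6, 0], "turn": [0, 0, 0], "grip": 0},
  {"xyz": [2.6, 2.6, 0], "turn": [0, 0, 0], "grip": 0},
])

```text
clock: 15.9
tcp_pos: [0.489, 0.0439, 0.0736]
orientation: [0.0, 0.027, 1.0, -0.001]
wrist_force: [1.6, -3.1, 6.2]
finger_gap: 0.0143
grip_force: 52.3
```

apply_moves([
  {"xyz": [0.5, 0.85, 0], "turn": [0, 0, 0], "grip": 0},
  {"xyz": [1, 1.7, 0], "turn": [0, 0, 0], "grip": 0},
  {"xyz": [1.4, 2.65, 0], "turn": [0, 0, 0], "grip": 0},
  {"xyz": [1.8, 3.6, 0], "turn": [0, 0, 0], "grip": 0},
  {"xyz": [1.8, 3.6, 0], "turn": [0, 0, 0], "grip": 0},
])

```text
clock: 16.32
tcp_pos: [0.4871, 0.0474, 0.0735]
orientation: [0.0, 0.027, 1.0, -0.001]
wrist_force: [1.7, -2.7, 7.0]
finger_gap: 0.0141
grip_force: 52.4
```

apply_moves([
  {"xyz": [0.3, 1.1, 0], "turn": [0, 0, 0], "grip": 0},
  {"xyz": [0.4, 2.2, 0], "turn": [0, 0, 0], "grip": 0},
  {"xyz": [0, 3.3, 0], "turn": [0, 0, 0], "grip": 0},
  {"xyz": [-0.5, 4.3, 0], "turn": [0, 0, 0], "grip": 0},
  {"xyz": [-0.5, 4.3, 0], "turn": [0, 0, 0], "grip": 0},
])

```text
clock: 16.73
tcp_pos: [0.4871, 0.0513, 0.0734]
orientation: [-0.001, 0.027, 1.0, -0.002]
wrist_force: [0.0, -4.4, 8.1]
finger_gap: 0.0149
grip_force: 52.7
```

apply_moves([
  {"xyz": [-0.6, 1, -0.1], "turn": [0, 0, 0], "grip": 0},
  {"xyz": [-1.3, 1.9, -0.1], "turn": [0, 0, 0], "grip": 0},
  {"xyz": [-2.2, 2.6, -0.1], "turn": [0, 0, 0], "grip": 0},
  {"xyz": [-3.1, 3.3, -0.1], "turn": [0, 0, 0], "grip": 0},
  {"xyz": [-3.1, 3.3, -0.1], "turn": [0, 0, 0], "grip": 0},
])

```text
clock: 17.15
tcp_pos: [0.4891, 0.0546, 0.073]
orientation: [-0.002, 0.027, 1.0, -0.002]
wrist_force: [-1.8, -3.2, 8.4]
finger_gap: 0.0143
grip_force: 52.6
```

apply_moves([
  {"xyz": [-1, 0.5, -0.2], "turn": [0, 0, 0], "grip": 0},
  {"xyz": [-2.1, 0.9, -0.2], "turn": [0, 0, 0], "grip": 0},
  {"xyz": [-3.2, 1.1, -0.2], "turn": [0, 0, 0], "grip": 0},
  {"xyz": [-4.4, 1.2, -0.2], "turn": [0, 0, 0], "grip": 0},
  {"xyz": [-4.4, 1.2, -0.2], "turn": [0, 0, 0], "grip": 0},
])

```text
clock: 17.57
tcp_pos: [0.4928, 0.0562, 0.0723]
orientation: [-0.003, 0.027, 1.0, -0.001]
wrist_force: [-3.9, -3.3, 3.9]
finger_gap: 0.0146
grip_force: 52.0
```

The height fell 1.2 mm and the pressure dropped with it, so this looks like the socket edge. I'll press gently here.

apply_moves([
  {"xyz": [0, 0, 0.3], "turn": [0, 0, 0], "grip": 0},
  {"xyz": [0, 0, 0.6], "turn": [0, 0, 0], "grip": 0},
  {"xyz": [0, 0, 0.6], "turn": [0, 0, 0], "grip": 0},
])

```text
clock: 17.82
tcp_pos: [0.4929, 0.0562, 0.0719]
orientation: [-0.003, 0.027, 1.0, -0.001]
wrist_force: [-3.8, -3.9, 3.9]
finger_gap: 0.0145
grip_force: 52.1
```

apply_moves([
  {"xyz": [0.8, -0.5, 0.3], "turn": [0, 0, 0], "grip": 0},
  {"xyz": [1.5, -1, 0.6], "turn": [0, 0, 0], "grip": 0},
  {"xyz": [1.5, -1, 1], "turn": [0, 0, 0], "grip": 0},
  {"xyz": [1.5, -1, 1], "turn": [0, 0, 0], "grip": 0},
])

```text
clock: 18.15
tcp_pos: [0.4927, 0.0557, 0.0714]
orientation: [-0.001, 0.026, 1.0, -0.0]
wrist_force: [-4.5, -3.4, 3.5]
finger_gap: 0.0147
grip_force: 52.0
```

apply_moves([
  {"xyz": [0.8, -0.5, 0.3], "turn": [0, 0, 0], "grip": 0},
  {"xyz": [1.5, -1, 0.6], "turn": [0, 0, 0], "grip": 0},
  {"xyz": [1.5, -1, 1], "turn": [0, 0, 0], "grip": 0},
  {"xyz": [1.5, -1, 1], "turn": [0, 0, 0], "grip": 0},
])

```text
clock: 18.48
tcp_pos: [0.4923, 0.0552, 0.0708]
orientation: [-0.0, 0.026, 1.0, 0.0]
wrist_force: [-2.9, -1.6, 3.1]
finger_gap: 0.0143
grip_force: 52.0
```

apply_moves([
  {"xyz": [0.5, -0.3, 0.4], "turn": [0, 0, 0], "grip": 0},
  {"xyz": [1, -0.6, 0.8], "turn": [0, 0, 0], "grip": 0},
  {"xyz": [1, -0.6, 1.2], "turn": [0, 0, 0], "grip": 0},
  {"xyz": [1, -0.6, 1.6], "turn": [0, 0, 0], "grip": 0},
  {"xyz": [1, -0.6, 1.6], "turn": [0, 0, 0], "grip": 0},
])

```text
clock: 18.9
tcp_pos: [0.4917, 0.0548, 0.0693]
orientation: [0.0, 0.026, 1.0, 0.0]
wrist_force: [-1.1, 0.2, 2.5]
finger_gap: 0.0145
grip_force: 51.9
```

apply_moves([
  {"xyz": [0.3, 0, 0.6], "turn": [0, 0, 0], "grip": 0},
  {"xyz": [0.3, 0, 1.2], "turn": [0, 0, 0], "grip": 0},
  {"xyz": [0.3, 0, 1.8], "turn": [0, 0, 0], "grip": 0},
  {"xyz": [0.3, 0, 2.4], "turn": [0, 0, 0], "grip": 0},
  {"xyz": [0.3, 0, 3], "turn": [0, 0, 0], "grip": 0},
  {"xyz": [0.3, 0, 3], "turn": [0, 0, 0], "grip": 0},
])

```text
clock: 19.4
tcp_pos: [0.4913, 0.0546, 0.0662]
orientation: [0.0, 0.026, 1.0, 0.0]
wrist_force: [-0.1, 0.1, 1.4]
finger_gap: 0.0146
grip_force: 51.8
```

apply_moves([
  {"xyz": [0, 0, 0.6], "turn": [0, 0, 0], "grip": 0},
  {"xyz": [0, 0, 1.2], "turn": [0, 0, 0], "grip": 0},
  {"xyz": [0, 0, 1.8], "turn": [0, 0, 0], "grip": 0},
  {"xyz": [0, 0, 2.4], "turn": [0, 0, 0], "grip": 0},
  {"xyz": [0, 0, 3], "turn": [0, 0, 0], "grip": 0},
  {"xyz": [0, 0, 3], "turn": [0, 0, 0], "grip": 0},
])

```text
clock: 19.9
tcp_pos: [0.4911, 0.0546, 0.0632]
orientation: [0.0, 0.026, 1.0, 0.0]
wrist_force: [0.3, 1.2, 1.5]
finger_gap: 0.0145
grip_force: 51.8
```

apply_moves([
  {"xyz": [0, 0, 0.6], "turn": [0, 0, 0], "grip": 0},
  {"xyz": [0, 0, 1.2], "turn": [0, 0, 0], "grip": 0},
  {"xyz": [0, 0, 1.8], "turn": [0, 0, 0], "grip": 0},
  {"xyz": [0, 0, 2.4], "turn": [0, 0, 0], "grip": 0},
  {"xyz": [0, 0, 3], "turn": [0, 0, 0], "grip": 0},
  {"xyz": [0, 0, 3.6], "turn": [0, 0, 0], "grip": 0},
  {"xyz": [0, 0, 3.6], "turn": [0, 0, 0], "grip": 0},
])

```text
clock: 20.48
tcp_pos: [0.4911, 0.0546, 0.0596]
orientation: [0.0, 0.026, 1.0, 0.0]
wrist_force: [-0.0, 0.2, 1.3]
finger_gap: 0.0145
grip_force: 51.8
```

apply_moves([
  {"xyz": [0, 0, 0.3], "turn": [0, 0, 0], "grip": 0},
  {"xyz": [0, 0, 0.6], "turn": [0, 0, 0], "grip": 0},
  {"xyz": [0, 0, 0.9], "turn": [0, 0, 0], "grip": 0},
  {"xyz": [0, 0, 1.2], "turn": [0, 0, 0], "grip": 0},
  {"xyz": [0, 0, 1.2], "turn": [0, 0, 0], "grip": 0},
])

```text
clock: 20.9
tcp_pos: [0.491, 0.0545, 0.0584]
orientation: [-0.0, 0.026, 1.0, 0.0]
wrist_force: [0.5, 0.1, 0.4]
finger_gap: 0.0146
grip_force: 51.8
```

apply_moves([
  {"xyz": [0, 0, 0.3], "turn": [0, 0, 0], "grip": 0},
  {"xyz": [0, 0, 0.6], "turn": [0, 0, 0], "grip": 0},
  {"xyz": [0, 0, 0.6], "turn": [0, 0, 0], "grip": 0},
])

```text
clock: 21.15
tcp_pos: [0.4911, 0.0546, 0.0578]
orientation: [0.0, 0.026, 1.0, 0.0]
wrist_force: [1.0, -0.7, 1.4]
finger_gap: 0.0142
grip_force: 51.8
```

apply_moves([
  {"xyz": [0, 0, 0.3], "turn": [0, 0, 0], "grip": 0},
  {"xyz": [0, 0, 0.4], "turn": [0, 0, 0], "grip": 0},
  {"xyz": [0, 0, 0.4], "turn": [0, 0, 0], "grip": 0},
])

```text
clock: 21.4
tcp_pos: [0.4911, 0.0545, 0.0577]
orientation: [0.0, 0.026, 1.0, 0.0]
wrist_force: [-0.6, -0.1, 4.9]
finger_gap: 0.0144
grip_force: 52.2
```

apply_moves([
  {"xyz": [0, 0, 0.3], "turn": [0, 0, 0], "grip": 0},
  {"xyz": [0, 0, 0.3], "turn": [0, 0, 0], "grip": 0},
  {"xyz": [0, 0, 0.3], "turn": [0, 0, 0], "grip": 0},
])

```text
clock: 21.65
tcp_pos: [0.4912, 0.0546, 0.0577]
orientation: [0.0, 0.026, 1.0, 0.0]
wrist_force: [-1.1, 1.1, 6.8]
finger_gap: 0.0151
grip_force: 52.5
```

It stopped at z 57.7, exactly 16 mm below the floor contact height, and the force is rising. It's home, so I'll ease off, open and withdraw.

apply_moves([
  {"xyz": [0, 0, -0.5], "turn": [0, 0, 0], "grip": 0},
  {"xyz": [0, 0, -0.5], "turn": [0, 0, 0], "grip": 0.1},
  {"xyz": [0, 0, -0.5], "turn": [0, 0, 0], "grip": 0.25},
  {"xyz": [0, 0, -0.5], "turn": [0, 0, 0], "grip": 0.4},
  {"xyz": [0, 0, -0.5], "turn": [0, 0, 0], "grip": 0.6},
  {"xyz": [0, 0, -0.5], "turn": [0, 0, 0], "grip": 0.8},
  {"xyz": [0, 0, -0.5], "turn": [0, 0, 0], "grip": 0.8},
  {"xyz": [0, 0, -0.5], "turn": [0, 0, 0], "grip": 0.8},
  {"xyz": [0, 0, -0.5], "turn": [0, 0, 0], "grip": 0.8},
  {"xyz": [0, 0, -0.5], "turn": [0, 0, 0], "grip": 0.8},
])

```text
clock: 22.48
tcp_pos: [0.4911, 0.0546, 0.0577]
orientation: [0.0, 0.026, 1.0, 0.0]
wrist_force: [-0.7, -0.5, -0.4]
finger_gap: 0.0681
grip_force: 0.0
```

apply_moves([
  {"xyz": [0, 0, -8], "turn": [0, 0, 0], "grip": 0.8},
  {"xyz": [0, 0, -20], "turn": [0, 0, 0], "grip": 0.8},
  {"xyz": [0, 0, -35], "turn": [0, 0, 0], "grip": 0.8},
  {"xyz": [0, 0, -55], "turn": [0, 0, 0], "grip": 0.8},
  {"xyz": [0, 0, -80], "turn": [0, 0, 0], "grip": 0.8},
  {"xyz": [0, 0, -105], "turn": [0, 0, 0], "grip": 0.8},
  {"xyz": [0, 0, -130], "turn": [0, 0, 0], "grip": 0.8},
  {"xyz": [0, 0, -140], "turn": [0, 0, 0], "grip": 0.8},
  {"xyz": [0, 0, -140], "turn": [0, 0, 0], "grip": 0.8},
  {"xyz": [0, 0, -140], "turn": [0, 0, 0], "grip": 0.8},
])

```text
clock: 23.32
tcp_pos: [0.4912, 0.0546, 0.1977]
orientation: [0.0, 0.026, 1.0, 0.0]
wrist_force: [0.1, -0.3, -0.3]
finger_gap: 0.0683
grip_force: 0.0
```

```bash
python3 - <<'E'
from h import *
c,P,d=cam("side");s=env.get_state();print(s["tcp_pos"],s["finger_gap"],s["wrist_force"])
cv2.imwrite("pics/s3.png",cv2.resize(c[150:420,180:480],None,fx=2,fy=2))
c,P,d=cam("wrist")
m=(np.hypot(P[...,0]-.491,P[...,1]-.0545)<.025)&(P[...,2]>.06)&(P[...,2]<.14);q=P[m]
print(len(q),np.nanpercentile(q[:,2],99.5))
f=q[q[:,2]>.112];print(f.mean(0),f.min(0),f.max(0))
E
```

```text
[0.49048877 0.05458079 0.19671655] 0.06846968364533047 [-0.69366778 -1.36430626  0.19241874]
944 0.11957103138951639
[0.48983917 0.05593899 0.11709868] [0.47378242 0.05282969 0.11201994] [0.50307389 0.05937959 0.120071  ]
```

View pics/s3.png

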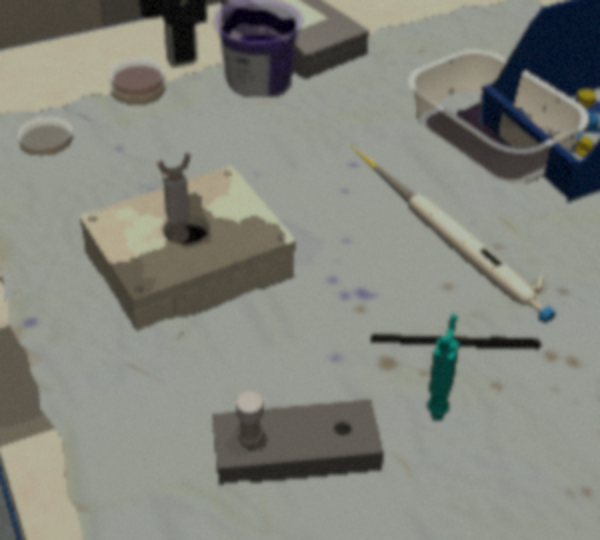

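The post stands upright in the well at (176,200). Its top is at about 119.5 mm, against 119 mm expected when fully home. The gripper is clear and the other objects haven't moved.

```bash
python3 -c "
from workcell import ticket;print(ticket.hand_in())"
```

```text
the job is handed in; nothing more can be done
None
```

The tall post is mounted fully home in the stand base's socket, standing upright and released, with the other objects left in place; the job is handed in, though no verdict came back.

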